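# Hook the cover into the denture bath and snap it shut

### The job

Take the pearl cover from its sloping draining stand and close the denture bath with it: hook the cover's two tabs in under the bath's teal keeper lip with the cover tilted, swing it down, and press the far edge until it snaps fully home under the orange spring latch. Leave the cover lying flat in its seat, let go of it, and do not shift the other things on the shelf.

Things in the scene. Friction and masses are not known exactly. Their poses are not given: they have to be found in the camera images.
- cover: loose cover, about 0.12 kg: pearl plate 110 (x) x 100 (y) x 5 mm, origin at the centre of its underside, z up out of the top, x from the tab edge to the plain edge. Starts on the stand tilted 30 degrees, tabs lowest. Seated in the bath its axes are the bath's and its origin is within 3 mm of point seat
- tabs (a point): point on the cover, middle of the tab ends, underside (cover frame -67, 0, 0 mm); axes as the cover. The two teal tabs are 24 mm wide, 4 mm thick, level with the plate's underside, centred at y = +-30 mm, and stick out 12 mm from the -x edge (whole cover 122 mm long)
- rim (a point): point on the cover, middle of the plain edge opposite the tabs, underside (cover frame 55, 0, 0 mm)
- fin (a point): middle of the top of the cover's blue grip fin (cover frame 0, 0, 37 mm). The fin stands upright on the plate, 12 mm thick in x, 50 mm long in y, from z = 5 to 37 mm; it is gripped across its thickness (x), so the gripper leans as the cover leans
- stand: fixed draining stand, 140 x 96 mm, z up: aluminium slope rising 30 degrees towards its +x, on which the cover rests, cover's +x uphill; a stop at the low -x end, level with the tabs' top, keeps it from sliding. Origin on the shelf; the cover's origin starts 50 mm above it, up to 4 mm off sideways
- bath: fixed blue-grey denture bath with open tank, origin on the shelf, x from the keeper lip side to the latch side, z up. Outside x -80.5 to 84, y -60.5 to 60.5 mm; only the lip (89 mm high) and the latch housing (x 67 to 84, y +-18, 93 mm high) rise above the 76 mm high rim
- seat (a point): point on the bath, 70 mm above its origin, where the cover's origin comes to lie; axes as the bath. It is the middle of the ledge that carries the cover, bounded by a stop wall at x = -68.5 mm, a far wall at x = 56.5 mm and side walls at y = +-52.5 mm (far and side walls 6 mm high above the ledge)
- keeper (a point): point at the middle of the lower, inner edge of the teal keeper lip (bath frame -57.5, 0, 83 mm); axes as the bath. The lip overhangs the seat from the stop wall to here, over the full width, 6 mm thick, its underside 13 mm above the ledge: the tabs go in under it with the cover tilted about 10 to 32 degrees, tabs low
- latch (a joint): orange spring latch, middle of the bath's far side, 24 mm wide; m, 0 at rest, grows as pushed back, springs back. Nose: ramp from x 57, z 92 down to a tip at x 51, z 79 mm (bath frame). The cover's plain edge comes to rest on the ramp at about 6 to 8 degrees; press it (under 10 N on the plate between fin and latch) till it passes the tip and snaps under
- denture_cup: bystander: closed pearl plastic denture cup, 76 mm across, 74 mm high, origin under its centre
- jar: bystander: amber glass jar with black screw lid, 60 mm across, 85 mm high, origin under its centre
- tumbler: bystander: white open tumbler, 68 mm across, 95 mm high, origin under its centre
- tweezers_case: bystander: stainless tweezers case, 120 x 32 x 16 mm, origin under its centre
- magnifier: bystander: magnifying glass lying flat, black handle to -x, 180 mm long, 85 mm across, 17 mm high, origin near its middle on the shelf
- nail_brush: bystander: wooden nail brush, 85 x 38 x 28 mm, origin under its centre

How it is judged:
On the way:
1. the tabs are under the keeper lip while the cover is still tilted up more than about 5 degrees (x of tabs in the frame of keeper between -0.016 and -0.005 m and z of tabs in the frame of keeper between -0.017 and -0.003 m and y of tabs in the frame of keeper between -0.012 and 0.012 m and angle between the z axis of cover and the z axis of bath, either way round above 0.09 rad), for 0.1 s.
At the end, for the whole second after the job is handed in: The cover lies at rest, let go, flat in the bath's seat (within 1.4 degrees, both ends within 2.5 mm of the ledge, centre within 6 mm of the seat's), its tabs under the keeper lip and its far edge under the latch, which has sprung back (less than 4 mm) (x of tabs in the frame of keeper between -0.016 and -0.005 m and z of tabs in the frame of keeper between -0.017 and -0.003 m and y of tabs in the frame of keeper between -0.012 and 0.012 m and angle between the z axis of cover and the z axis of bath, either way round below 0.025 rad and z of each of rim, tabs in the frame of seat below 0.0025 m and horizontal distance between cover and seat below 0.006 m and angle between the x axis of cover and the x axis of bath, either way round below 0.08 rad and value of joint latch below 0.004 m and linear speed of cover below 0.01 m/s and contact force between the fingers and cover below 0.1 N); the robot touches nothing.
It fails at once if a bystander is shifted more than 25 mm (distance of any of denture_cup, jar, tumbler, tweezers_case, magnifier, nail_brush from where it was at the start of the episode above 0.025 m).
It also fails if it takes over 54 s, if anything falls off the work surface, if the arm or the gripper's body presses on something with over 40 N, if the wrist force passes 120 N, or if a joint passes its speed limit or range.

### The arm

A 6-joint arm with a two-finger parallel gripper is mounted at the origin on the work surface. World frame = base frame: x ahead of the robot, y to its left, z up, the work surface at z = 0. Lengths are in m, angles in rad, forces in N, time in s.
With the tool pointing down it reaches from about 0.35 to 0.775 m from the base axis. Payload 7.3 kg.
Tool frame: the origin (TCP) lies midway between the tips of the shut fingers; the grasp point (between the pads) lies 19 mm behind it; z points along the fingers, x is the direction in which the jaws open and shut, and the axes are right-handed (so a half turn about z gives the same grasp; the last joint's range is limited). The gripper opens to 92 mm and grips with 3 to 60 N. Pads are 19 mm wide; open, the fingers measure 130 mm over their backs; the gripper's body (75 mm by 190 mm) begins 47 mm behind the grasp point.
Start: joints at [1.078, 0.342, 1.524, -0, 1.275, -0.146], TCP at [0.178, 0.494, 0.227] pointing down, gripper open.
Joint ranges: [-2.53, 2.53], [-0.77, 2.02], [0.04, 2.7], [-1, 4.14], [0.28, 2.66], [-3.11, 3.11]. Speed limits (rad/s): [2.57, 2.57, 3.14, 3.14, 3.14, 3.14].

### API

Orientations are given as [roll, pitch, yaw] about the fixed x, y, z axes, in that order (R = Rz(yaw) Ry(pitch) Rx(roll)).
In Python, from rig import env gives the robot as it stands.
- The arm moves only by the shell command python3 -m inch 'ROWS'. ROWS is JSON, a list of rows, each a list of 3 entries, a list of its own where there are three numbers: the shift along the tool's x, y, z in mm, then the turn about the tool's z in rad, then the closure, from -1 (fully open) to 1 (shut). In form: [[[x, y, z], twist, claw], ...]. A call has 1 to 12 rows; each row shifts and turns the commanded pose from where the row before left it, along the tool's axes as they then stand; what a row does not reach is not made up. A row lasts 1/12 s, in which the tool goes at most 41.7 mm and 7.16 degrees, less where a joint would pass 70% of its speed; a pose out of reach is approached as far as the arm can. A call is refused whole if a number of a shift passes 41.7 or a number of a turn 0.125, either way. A call with a gripper value outside its range is refused whole. The fingers move at their own pace and stop on an object; the grip force is fixed at half the most. Time passes only in rows, so rows that do not move let the fingers close. It gives the time, the measured TCP pose, the force and the opening at its end, in the units of the state.
- env.sense(): the state, without advancing time (a new reading comes with each control period).
- env.capture(name): name is "side" or "top"; returns a dict with "pixels" (400x640x3 uint8, blue, green, red), "K" (3x3 intrinsics, pixels), "R" (3x3) and "t" (3): a world point X has camera coordinates R X + t. Camera axes: x right, y down, z forward; pixel columns grow to the right and rows downward; lengths in m; the calibration is good to about 2 mm. A picture is of the moment at which its call begins. There is no depth.
- env.finish_job(): hands the job in, once; it reports no verdict.
Trained networks look in a picture, given as the dict that the camera call returned (one of the last four; its "shot" number tells which), for a name from the list of things; names that differ only in an ending like _2 or _b are one class to them, and where a whole thing is asked for, a point or a joint stands for the part that bears it (a point fixed in the world has none). Each returns a list of dicts, best first, with "conf" (0 to 1); they miss things now and then, are a little off and sometimes report something else, mostly with a low value. They report only what shows in the picture. A call takes as long as a camera call.
- env.recognise(label, picture): "position" ([column, row] as shares, 0 to 1, of the picture: columns of its width, rows of its height, amid what is visible of it).
The state is a dict: "time_s": time; "joints": joint angles; "qd": joint speeds; "effort": joint torques, N m; "tcp_pos": TCP position; "tcp_rot": TCP orientation; "contact_force": force on the tool from outside, world axes, zero at the start; "ft_torque": the same for the moment, N m; "finger_gap": finger opening in m.
Only numpy, scipy, OpenCV 4.12 (cv2) and the standard library are available. Lean on these libraries where they do the work, as an engineer would, in place of code of your own. Each camera call takes 0.05 s, during which the arm holds its last target.

## Working session

There is one attempt and no reset: what is moved stays moved. The work goes in short steps, Python scripts to look and compute and a shell command to move; the robot and the scene stay as the last step left them, time stands still between calls to the robot, and variables do not carry over. Pictures are saved under pics/ and viewed, and the job is handed in when it is done.

```bash
ls; mkdir -p pics
cat > h.py <<'E'
import numpy as np, cv2
from rig import env
from scipy.spatial.transform import Rotation as Ro
NAMES=["cover","tabs","rim","fin","stand","bath","seat","keeper","latch","denture_cup","jar","tumbler","tweezers_case","magnifier","nail_brush"]
def proj(p,X):
    c=np.asarray(X,float).reshape(-1,3)@np.array(p["R"]).T+np.array(p["t"])
    q=c@np.array(p["K"]).T
    return q[:,:2]/q[:,2:]
def ray(p,uv):
    R=np.array(p["R"]);d=R.T@np.linalg.inv(np.array(p["K"]))@np.array([uv[0],uv[1],1.])
    return -R.T@np.array(p["t"]),d/np.linalg.norm(d)
def onz(p,uv,z):
    c,d=ray(p,uv);return c+d*(z-c[2])/d[2]
E
python3 - <<'E'
from h import *
print(env.sense())
for n in ["side","top"]:
    p=env.capture(n); cv2.imwrite(f"pics/{n}0.png",p["pixels"])
    import pickle; pickle.dump(p,open(f"{n}0.pkl","wb"))
    print(n,-p["R"].T@p["t"])
    for l in NAMES:
        try:
            r=env.recognise(l,p)
            print(l,[(round(a["conf"],2),np.round([a["position"][0]*640,a["position"][1]*400],1)) for a in r[:2]])
        except Exception as e: print(l,e)
E
```

```text
pics
{'time_s': 0.0, 'joints': array([ 1.07799725e+00,  3.42715150e-01,  1.52507859e+00,  3.40327576e-06,
        1.27539084e+00, -1.45985322e-01]), 'qd': array([-3.60927017e-04, -3.55068005e-05, -1.68157378e-03,  8.68529789e-04,
        2.17868476e-03, -1.32273583e-03]), 'effort': array([ 1.58296825e-03, -4.31229687e+01, -2.44222373e+01,  7.19431113e-02,
        5.58969914e-02, -1.36945919e-04]), 'tcp_pos': array([0.17821246, 0.49336598, 0.22602741]), 'tcp_rot': array([-3.14135786e+00,  1.57452155e-03,  1.22398176e+00]), 'contact_force': array([ 0.10549457,  0.25730406, -0.02131699]), 'ft_torque': array([-0.0222863 , -0.02250411,  0.0579705 ]), 'finger_gap': 0.09171849835253602}
side [ 0.16301531 -0.98455819  0.7161876 ]
cover [(0.72, array([345. , 250.2])), (0.42, array([251. , 165.4]))]
tabs [(0.85, array([347.3, 248.2]))]
rim [(0.74, array([345.3, 250. ])), (0.49, array([400. , 212.4]))]
fin [(0.57, array([348.5, 247.9])), (0.25, array([282.5, 178. ]))]
stand [(0.58, array([350.6, 273.7]))]
bath [(0.73, array([278.5, 178.2])), (0.26, array([398.3, 217.2]))]
seat [(0.77, array([28
[... 363 characters left out ...]
0.01264447  1.34795014]
cover [(0.76, array([401.1, 212.4]))]
tabs [(0.96, array([396.8, 209.9]))]
rim [(0.8, array([397. , 214.3]))]
fin [(0.6, array([400.8, 211.3]))]
stand [(0.71, array([385.7, 210.2]))]
bath [(0.56, array([245.1, 229.2]))]
seat [(0.77, array([245.4, 225.9]))]
keeper [(0.59, array([240.6, 229.1]))]
latch [(0.36, array([243.4, 229.8]))]
denture_cup [(0.73, array([316.1, 148.3]))]
jar [(0.95, array([270. , 143.1])), (0.73, array([397.4, 210.3]))]
tumbler [(0.93, array([377.4, 139.7])), (0.57, array([465.8, 197.8]))]
tweezers_case [(0.74, array([319.4, 148. ])), (0.61, array([182.9, 245.5]))]
magnifier [(0.73, array([467.1, 197.4]))]
nail_brush [(0.7, array([401.5, 212.7]))]
```

View pics/side0.png

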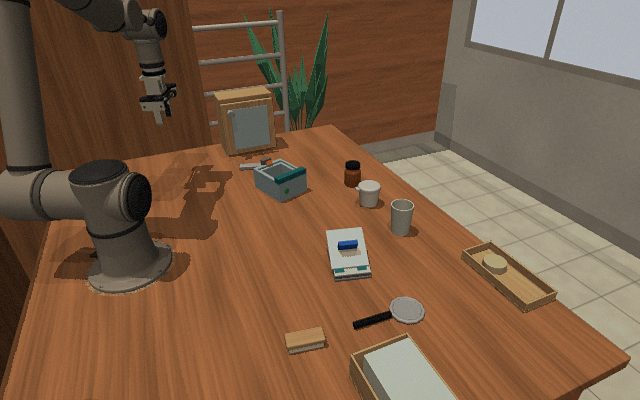

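View pics/top0.png

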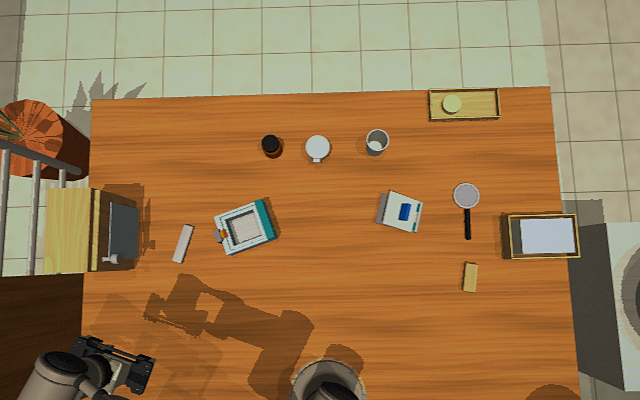

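Run:
```python
from h import *
import pickle
t=pickle.load(open("top0.pkl","rb"));s=pickle.load(open("side0.pkl","rb"))
for n,c in [("tA",t["pixels"][150:280,330:470]),("tB",t["pixels"][170:290,180:310]),("sA",s["pixels"][200:310,280:420]),("sB",s["pixels"][130:230,210:350])]:
    cv2.imwrite(f"pics/{n}.png",cv2.resize(c,None,fx=5,fy=5,interpolation=cv2.INTER_CUBIC))
```

```text
(no output)
```

View pics/tA.png

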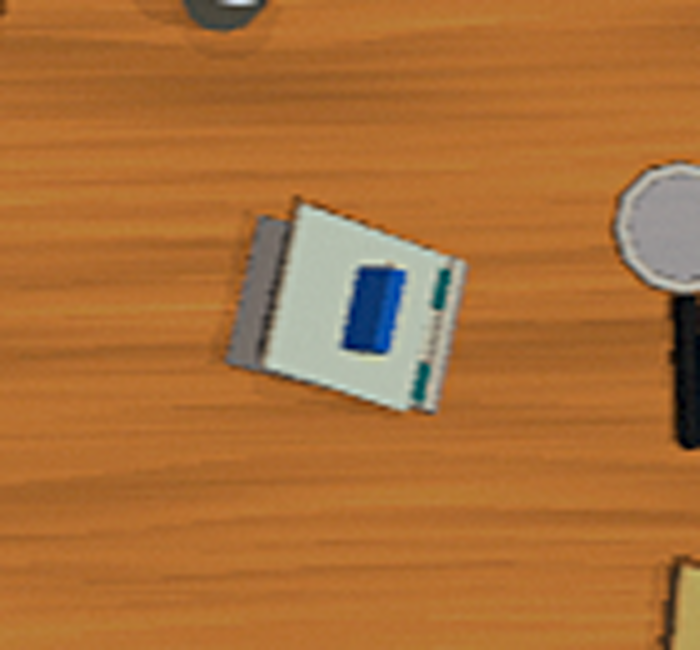

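View pics/tB.png

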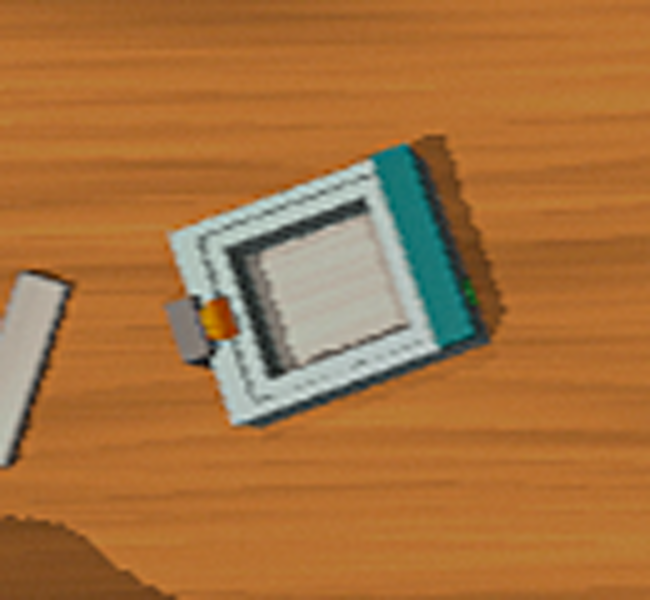

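View pics/sA.png

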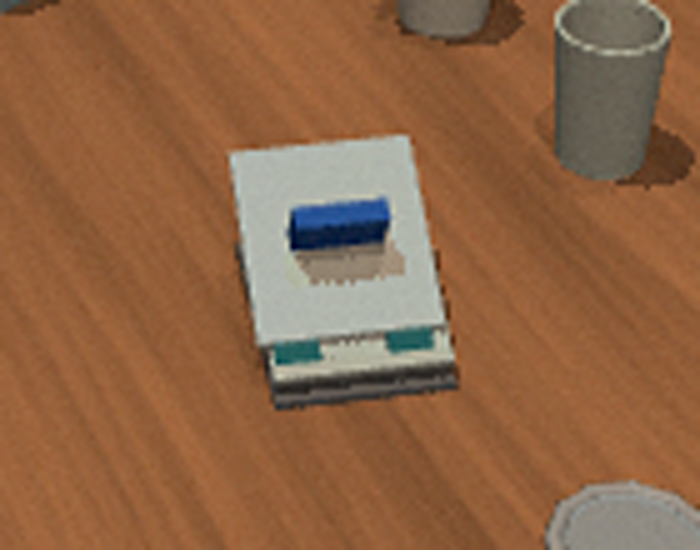

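View pics/sB.png

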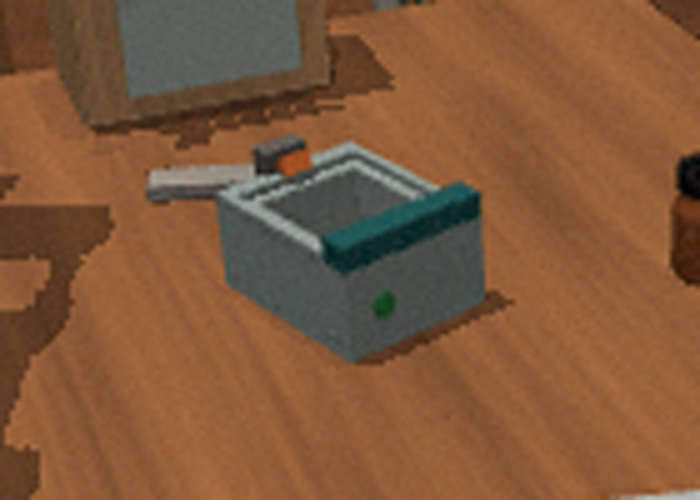

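```bash
cat > fit.py <<'E'
from h import *
import pickle
from scipy.optimize import least_squares
t=pickle.load(open("top0.pkl","rb"));s=pickle.load(open("side0.pkl","rb"))
def T(x,y,z,yaw,tilt): return Ro.from_euler('z',yaw)*Ro.from_euler('y',-tilt),np.array([x,y,z])
TA=np.array([330,150]);TB=np.array([180,170]);SA=np.array([280,200]);SB=np.array([210,130])
f=lambda o,u,v:(o+np.array([u,v])/5.-0.4)
cov=[(t,(55,-50,5),f(TA,300,203)),(t,(55,50,5),f(TA,265,370)),(s,(55,50,5),f(SA,230,153)),(s,(55,-50,5),f(SA,408,135)),
 (s,(-55,50,5),f(SA,262,345)),(s,(-55,-50,5),f(SA,445,325)),(s,(6,25,37),f(SA,291,208)),(s,(6,-25,37),f(SA,388,199)),(s,(-6,25,5),f(SA,290,248)),(s,(-6,-25,5),f(SA,385,242)),
 (t,(-55,50,5),f(TA,406,410)),(t,(-55,-50,5),f(TA,452,258))]
def rc(q):
    R,p=T(*q[:4],q[4] if len(q)>4 else np.radians(30))
    return np.concatenate([proj(c,R.apply(np.array(X)/1000.)+p)[0]-uv for c,X,uv in cov])
q0=[0.4,-0.2,0.05,1.3]
r=least_squares(rc,q0,loss='soft_l1');print("cover",r.x,np.degrees(r.x[3]));print(r.fun.reshape(-1,2).round(2).tolist())
r=least_squares(rc,q0+[.5],loss='soft_l1');print("cover free tilt",r.x,np.degrees(r.x[4]))
bt=[(t,(-57.5,60.5,89),f(TB,440,345)),(t,(-57.5,-60.5,89),f(TB,375,160)),(t,(-80.5,-60.5,89),f(TB,410,147)),
 (t,('r',-60.5,76),f(TB,170,235)),(t,('r',60.5,76),f(TB,235,425)),(t,(56.5,-52.5,76),f(TB,200,238)),(t,(56.5,52.5,76),f(TB,257,402)),
 (s,(-57.5,60.5,89),f(SB,325,240)),(s,(-57.5,-60.5,89),f(SB,460,185)),(s,(-80.5,60.5,89),f(SB,345,255)),(s,(-80.5,-60.5,89),f(SB,480,190)),
 (s,('r',60.5,76),f(SB,220,197)),(s,('r',-60.5,76),f(SB,350,143)),(s,('r',60.5,0),f(SB,230,290)),(s,(-80.5,60.5,0),f(SB,355,360)),(s,(-80.5,-60.5,0),f(SB,485,300)),
 ]
def rb(q,c0=None):
    R=Ro.from_euler('z',q[2]);p=np.array([q[0],q[1],0])
    return np.concatenate([proj(c,R.apply(np.array([q[3]*100 if X[0]=='r' else X[0],X[1],X[2]])/1000.)+p)[0]-uv for c,X,uv in bt if c0 is None or c is c0])
for c0 in (None,t,s):
    r=least_squares(rb,[0.4,0.2,1.9,0.68],loss='soft_l1',args=(c0,));print("bath",r.x,np.degrees(r.x[2]));print(r.fun.reshape(-1,2).round(2).tolist())
E
python3 fit.py; python3 -c "
from h import *
import pickle
t=pickle.load(open('top0.pkl','rb'));print(t['K'],t['R'])
for l,u,z in [('cup',(316.5,147),.074),('jar',(271,145),.085),('tumbler',(377,140),.095),('tw',(183,245),.016),('magn',(467,205),.01),('brush',(470,277),.028)]: print(l,onz(t,u,z))"
```

```text
cover [ 0.54492036 -0.23653513  0.05103662  1.30470217] 74.7539279041128
[[0.56, 0.61], [0.08, -0.14], [-0.05, -0.17], [0.31, -0.12], [-0.7, -0.03], [0.38, -0.18], [0.59, -0.09], [0.03, -0.22], [0.37, 0.76], [-0.18, 0.03], [0.03, 0.85], [-2.23, -0.24]]
cover free tilt [ 0.54483623 -0.23685774  0.05098396  1.30197346  0.50149592] 28.733599846893625
bath [0.50846579 0.23213871 1.90292505 0.71605785] 109.02957421609939
[[0.06, 0.73], [-0.56, -0.71], [-0.23, -0.81], [0.28, -0.04], [0.33, 0.32], [-0.07, 0.09], [-0.1, 0.55], [-0.3, -0.02], [0.41, -0.43], [-0.15, -0.66], [0.65, 0.7], [-0.6, -0.5], [0.44, 0.0], [-0.32, -0.6], [-0.17, 1.13], [0.61, 0.78]]
bath [0.5085505  0.23176072 1.8961138  0.7269659 ] 108.63931823363627
[[0.1, 0.87], [-0.26, -0.67], [0.09, -0.72], [0.14, -0.15], [-0.08, 0.31], [0.13, -0.1], [-0.13, 0.44]]
bath [0.5072684  0.23435744 1.92798051 0.6615459 ] 110.465145995973
[[-0.22, -0.23], [-0.1, -0.88], [0.06, -0.93], [0.24, 0.18], [-0.37, 0.1], [0.23, 0.29], [-0.09, 0.02], [0.03, 0.85], [0.22, 0.22]]
[[431.07110225   0.         320.94467173]
 [  0.         431.07110225 204.5209785 ]
 [  0.           0.           1.        ]] [[-0.02398274 -0.99962432 -0.01326813]
 [-0.99104133  0.02551686 -0.13109526]
 [ 0.13138458  0.01000524 -0.99128098]]
cup [0.74689536 0.00947738 0.074     ]
jar [0.75388872 0.14632252 0.085     ]
tumbler [ 0.75767967 -0.17200424  0.095     ]
tw [0.46294208 0.43023328 0.016     ]
magn [ 0.56574599 -0.4541739   0.01      ]
brush [ 0.34517818 -0.44231878  0.028     ]
```

```bash
cat > go.py <<'E'
import sys
from h import *
# usage: go.py x y z yawdeg -> shift in present tool axes (mm), twist
s=env.sense(); R=Ro.from_euler('xyz',s["tcp_rot"])
x,y,z,yaw=map(float,sys.argv[1:5])
d=R.inv().apply(np.array([x,y,z])-s["tcp_pos"])*1000
print("t",round(s["time_s"],2),"pos",s["tcp_pos"].round(4),"yaw",np.degrees(s["tcp_rot"][2]).round(2),"rp",s["tcp_rot"][:2].round(4))
print("shift tool mm",d.round(1),"twist",round(s["tcp_rot"][2]-np.radians(yaw),4),"gap",s["finger_gap"],"F",s["contact_force"].round(2))
E
python3 -m inch '[[[0,0,0],0.124,-1],[[0,0,0],0.124,-1],[[0,0,0],0.124,-1],[[0,0,0],0.124,-1],[[0,0,0],0.124,-1],[[0,0,0],0.124,-1],[[0,0,0],0.124,-1],[[0,0,0],0.124,-1],[[0,0,0],0.124,-1],[[0,0,0],0.124,-1],[[0,0,0],0.124,-1],[[0,0,0],0.124,-1]]'; python3 go.py 0.541 -0.251 0.16 -15.3
```

```text
time_s: 2.6
tcp_pos: [0.1784, 0.4938, 0.2267]
tcp_rot: [-3.142, 0.0, -0.27]
contact_force: [0.4, 0.7, 0.1]
finger_gap: 0.0919
t 2.6 pos [0.1784 0.4938 0.2267] yaw -15.48 rp [-3.1415  0.    ]
shift tool mm [548.2 621.   66.7] twist -0.0031 gap 0.09185341962061726 F [0.4  0.73 0.1 ]
```

```bash
python3 -m inch '[[[22.8,25.9,2],0,-1],[[22.8,25.9,2],0,-1],[[22.8,25.9,2],0,-1],[[22.8,25.9,2],0,-1],[[22.8,25.9,2],0,-1],[[22.8,25.9,2],0,-1],[[22.8,25.9,2],0,-1],[[22.8,25.9,2],0,-1],[[22.8,25.9,2],0,-1],[[22.8,25.9,2],0,-1],[[22.8,25.9,2],0,-1],[[22.8,25.9,2],0,-1]]' ; python3 go.py 0.541 -0.251 0.16 -15.3;
python3 -m inch '[[[22.8,25.9,2],0,-1],[[22.8,25.9,2],0,-1],[[22.8,25.9,2],0,-1],[[22.8,25.9,2],0,-1],[[22.8,25.9,2],0,-1],[[22.8,25.9,2],0,-1],[[22.8,25.9,2],0,-1],[[22.8,25.9,2],0,-1],[[22.8,25.9,2],0,-1],[[22.8,25.9,2],0,-1],[[22.8,25.9,2],0,-1],[[22.8,25.9,2],0,-1]]' ; python3 go.py 0.541 -0.251 0.16 -15.3
```

```text
time_s: 3.6
tcp_pos: [0.3619, 0.1207, 0.2029]
tcp_rot: [-3.141, -0.001, -0.264]
contact_force: [1.1, 0.3, -0.1]
finger_gap: 0.0918
t 3.6 pos [0.3619 0.1207 0.2029] yaw -15.12 rp [-3.1411e+00 -8.0000e-04]
shift tool mm [269.8 312.2  43. ] twist 0.0031 gap 0.09175006755996126 F [ 1.14  0.28 -0.06]
time_s: 4.6
tcp_pos: [0.545, -0.2508, 0.1785]
tcp_rot: [-3.141, -0.0, -0.264]
contact_force: [1.0, -0.4, 0.6]
finger_gap: 0.0918
t 4.6 pos [ 0.545  -0.2508  0.1785] yaw -15.14 rp [-3.1414e+00 -1.0000e-04]
shift tool mm [-3.8  1.3 18.5] twist 0.0028 gap 0.09176478166251936 F [ 0.97 -0.37  0.56]
```

```bash
cat > snap.py <<'E'
import sys,pickle
from h import *
n,tag,u0,v0,u1,v1,k=sys.argv[1],sys.argv[2],*map(int,sys.argv[3:8])
p=env.capture(n);pickle.dump(p,open(tag+".pkl","wb"))
im=p["pixels"][v0:v1,u0:u1]
cv2.imwrite(f"pics/{tag}.png",cv2.resize(im,None,fx=k,fy=k,interpolation=cv2.INTER_CUBIC))
E
python3 snap.py side s1 270 140 430 260 5; python3 snap.py top t1 330 140 490 260 5
```

```text
(no output)
```

View pics/s1.png

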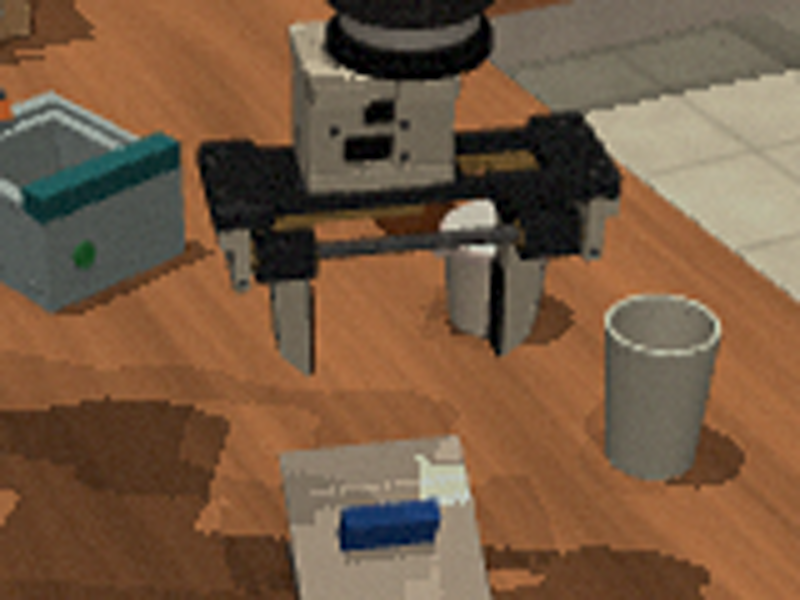

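View pics/t1.png

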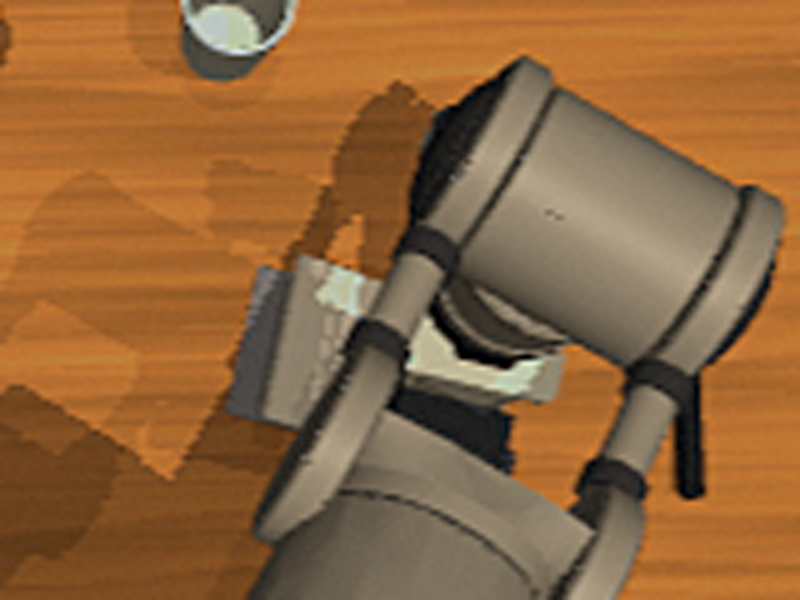

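```bash
python3 - <<'E'
from h import *
import pickle
p=pickle.load(open("s1.pkl","rb"))
s=env.sense();R=Ro.from_euler('xyz',s["tcp_rot"])
for X in [(0,0,0),(.046,0,0),(-.046,0,0)]: 
    u=proj(p,R.apply(X)+s["tcp_pos"])[0]; print(u,(u-[270,140])*5)
Rc=Ro.from_euler('z',1.303)*Ro.from_euler('y',-np.radians(30))
for X in [(.006,.025,.037),(.006,-.025,.037),(-.006,.025,.005),(-.006,-.025,.005)]:
    u=proj(p,Rc.apply(X)+[.545,-.2365,.0505])[0];print((u-[270,140])*5)
E
python3 -m inch '[[[-2,0.7,20],0.003,-1],[[-2,0.6,30],0,-1],[[0,0,20],0,-1],[[0,0,10],0,-1],[[0,0,0],0,-1]]';python3 go.py 0.541 -0.251 0.059 -15.3
```

```text
[350.66798913 211.21692293] [403.33994567 356.08461465]
[368.78532349 209.51556876] [493.92661744 347.57784382]
[332.36311205 212.93588877] [311.81556024 364.67944385]
[341.97400889 506.26279982]
[436.20353971 496.71817803]
[339.90940563 550.47356521]
[432.14831802 540.90136903]
time_s: 5.12
tcp_pos: [0.5389, -0.2481, 0.0965]
tcp_rot: [-3.14, 0.005, -0.267]
contact_force: [-0.1, -1.1, 0.4]
finger_gap: 0.0921
t 5.12 pos [ 0.5389 -0.2481  0.0965] yaw -15.28 rp [-3.14    0.0045]
shift tool mm [ 2.9  2.3 37.5] twist 0.0003 gap 0.09211569720190806 F [-0.12 -1.14  0.39]
```

```bash
python3 -m inch '[[[1,1,18],0,-1],[[1,1,10],0,-1],[[0,0,0],0,-1]]';python3 go.py 0.541 -0.251 0.059 -15.3
```

```text
time_s: 5.37
tcp_pos: [0.5412, -0.2513, 0.0697]
tcp_rot: [-3.141, 0.002, -0.267]
contact_force: [-0.6, 0.1, -0.4]
finger_gap: 0.0921
t 5.37 pos [ 0.5412 -0.2513  0.0697] yaw -15.29 rp [-3.1409e+00  2.0000e-03]
shift tool mm [-0.3 -0.3 10.7] twist 0.0002 gap 0.09213138165395753 F [-0.61  0.14 -0.43]
```

```bash
python3 -m inch '[[[0,0,6],0,-1],[[0,0,5],0,-1],[[0,0,0],0,-1],[[0,0,0],0,-1]]';python3 go.py 0.541 -0.251 0.059 -15.3; python3 snap.py side s2 270 160 430 280 5
```

```text
time_s: 5.7
tcp_pos: [0.5417, -0.2517, 0.0599]
tcp_rot: [-3.142, -0.0, -0.267]
contact_force: [0.5, -0.8, -0.5]
finger_gap: 0.0921
t 5.7 pos [ 0.5417 -0.2517  0.0599] yaw -15.29 rp [-3.1415e+00 -2.0000e-04]
shift tool mm [-0.9 -0.5  0.9] twist 0.0001 gap 0.0921039779978111 F [ 0.47 -0.79 -0.46]
```

View pics/s2.png

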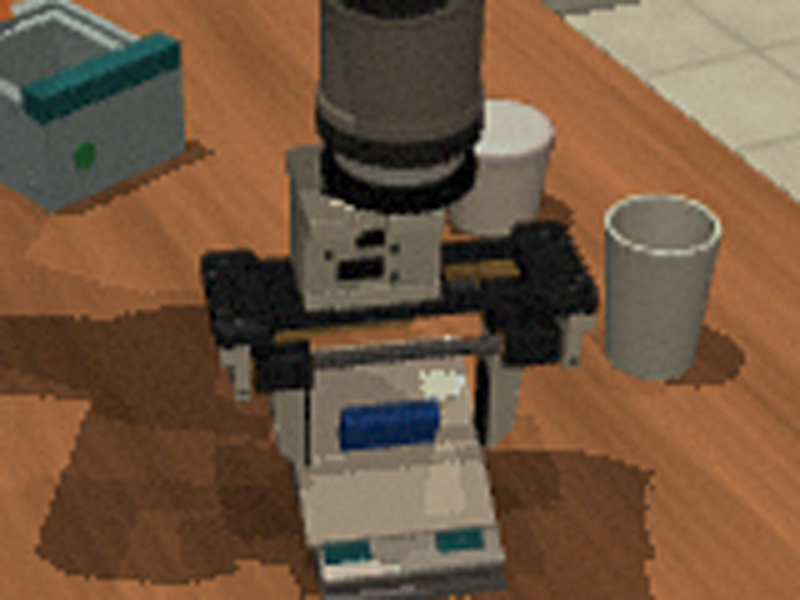

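```bash
python3 -m inch '[[[0,0,0],0,1],[[0,0,0],0,1],[[0,0,0],0,1],[[0,0,0],0,1],[[0,0,0],0,1],[[0,0,0],0,1],[[0,0,0],0,1],[[0,0,0],0,1]]'; python3 snap.py side s3 270 160 430 280 5
```

```text
time_s: 6.42
tcp_pos: [0.5416, -0.2517, 0.0597]
tcp_rot: [-3.141, 0.0, -0.267]
contact_force: [-0.9, -0.3, 0.6]
finger_gap: 0.0496
```

View pics/s3.png

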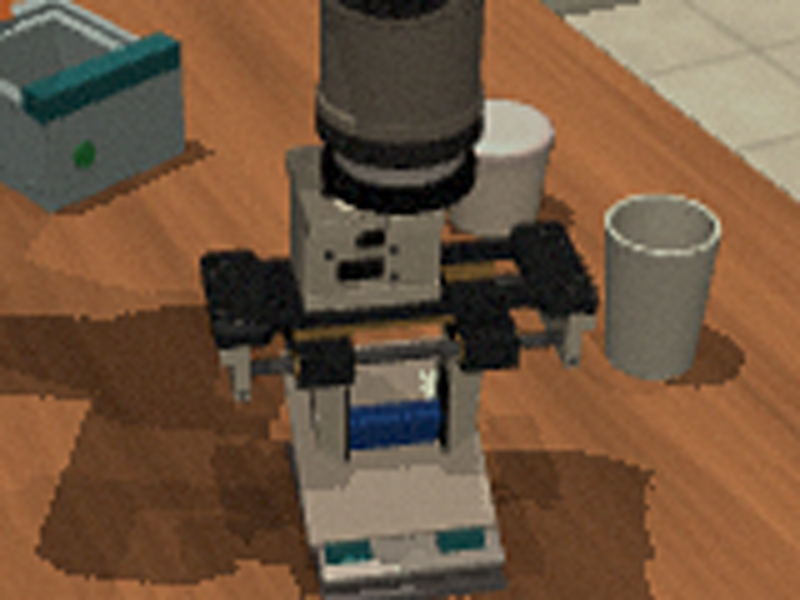

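```bash
python3 -m inch '[[[0,0,-4],0,1],[[0,0,-8],0,1],[[0,0,-15],0,1],[[0,0,-25],0,1],[[0,0,-25],0,1],[[0,0,-25],0,1],[[0,0,-25],0,1],[[0,0,-12],0,1],[[0,0,0],0,1]]'; python3 snap.py side s4 270 110 430 230 5
```

```text
time_s: 7.22
tcp_pos: [0.5431, -0.2526, 0.203]
tcp_rot: [3.14, -0.007, -0.267]
contact_force: [0.3, 0.1, -0.9]
finger_gap: 0.0496
```

View pics/s4.png

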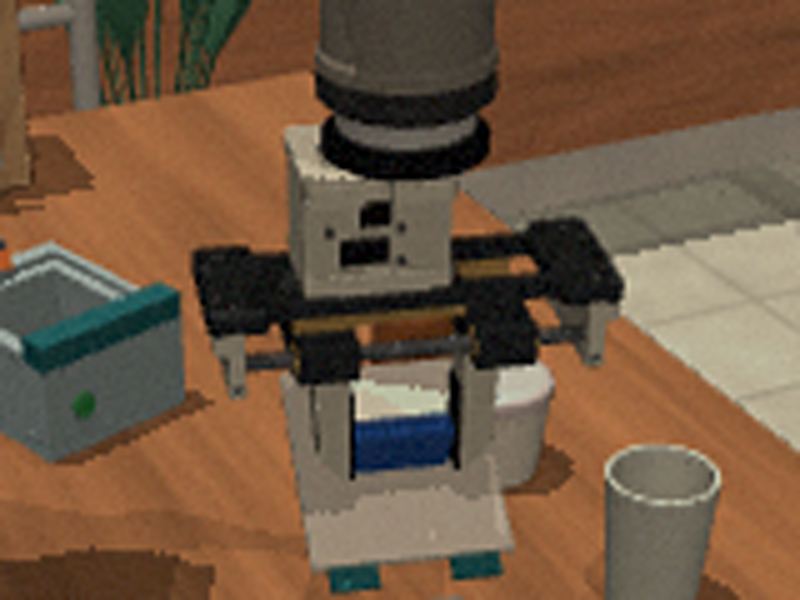

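```bash
python3 go.py 0.511 0.225 0.16 19
python3 - <<'E'
from h import *
s=env.sense();R=Ro.from_euler('xyz',s["tcp_rot"]);d=np.array([.511,.225,.16])-s["tcp_pos"]
tw=-np.radians(19)-0.267
n=12;yaw=-0.267
for i in range(n):
    Ri=Ro.from_euler('xyz',[np.pi,0,-0.267+ (np.radians(19)+0.267)*(i)/n]); print((Ri.inv().apply(d)*1000/n).round(1))
print((np.radians(19)+.267)/12)
E
```

```text
t 7.27 pos [ 0.5423 -0.2521  0.2006] yaw -15.29 rp [ 3.1406 -0.0037]
shift tool mm [-156.2 -452.    39.6] twist -0.5986 gap 0.04954152268421939 F [ 0.16 -0.37 -1.59]
[-13.  -37.7   3.4]
[-11.1 -38.3   3.4]
[ -9.2 -38.8   3.4]
[ -7.2 -39.2   3.4]
[ -5.3 -39.5   3.4]
[ -3.3 -39.7   3.4]
[ -1.3 -39.8   3.4]
[  0.7 -39.8   3.4]
[  2.6 -39.8   3.4]
[  4.6 -39.6   3.4]
[  6.6 -39.3   3.4]
[  8.5 -38.9   3.4]
0.049884379823243556
```

```bash
python3 -m inch '[[[-4,-12,0],-0.02,1],[[-9,-24,0],-0.05,1],[[-9,-30,1],-0.05,1],[[-7,-32,2],-0.05,1],[[-6,-32,3],-0.06,1],[[-4,-32,3],-0.06,1],[[-2,-32,3],-0.06,1],[[0,-32,3],-0.06,1],[[2,-32,3],-0.06,1],[[4,-32,3],-0.06,1],[[6,-32,3],-0.05,1],[[7,-32,3],-0.02,1]]';  python3 go.py 0.511 0.225 0.16 19
```

```text
time_s: 8.27
tcp_pos: [0.5091, 0.1099, 0.17]
tcp_rot: [-3.14, 0.003, 0.337]
contact_force: [0.5, 0.8, -1.6]
finger_gap: 0.0498
t 8.27 pos [0.5091 0.1099 0.17  ] yaw 19.3 rp [-3.1404e+00  3.0000e-03]
shift tool mm [  39.9 -108.    10.1] twist 0.0052 gap 0.049826478853225525 F [ 0.55  0.83 -1.56]
```

```bash
python3 -m inch '[[[9,-24,2],0.005,1],[[9,-24,2],0,1],[[8,-22,2],0,1],[[7,-18,1],0,1],[[4,-9,1],0,1],[[0,0,0],0,1],[[0,0,0],0,1]]';  python3 go.py 0.511 0.225 0.16 19; python3 snap.py side s5 200 90 360 210 5;python3 snap.py top t5 180 150 320 290 4
```

```text
time_s: 8.85
tcp_pos: [0.5138, 0.2114, 0.1628]
tcp_rot: [3.141, 0.002, 0.33]
contact_force: [0.1, -0.5, -1.4]
finger_gap: 0.0497
t 8.85 pos [0.5138 0.2114 0.1628] yaw 18.88 rp [3.1414e+00 2.2000e-03]
shift tool mm [  1.8 -13.8   2.8] twist -0.0021 gap 0.049729768434295524 F [ 0.06 -0.46 -1.38]
```

View pics/s5.png

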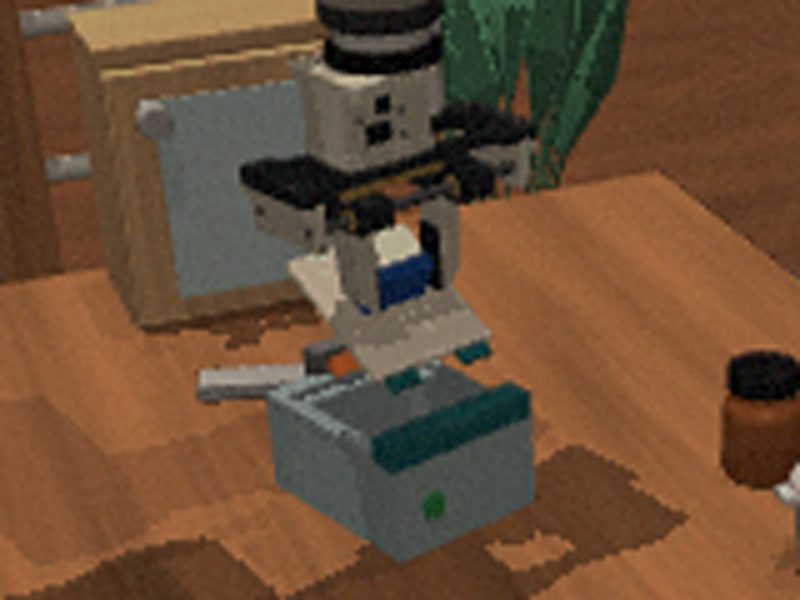

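View pics/t5.png

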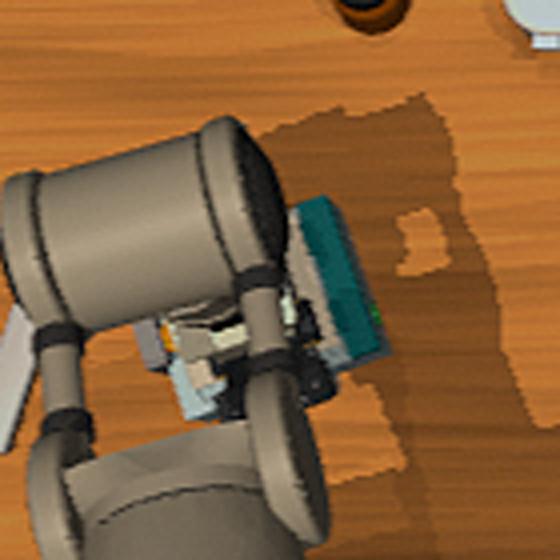

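```bash
cat > ov.py <<'E'
import sys,pickle
from h import *
# ov.py tag u0 v0 u1 v1 k tilt px pz bathx bathy bathyaw : pivot in cover frame (mm) at grasp point
BX,BY,BYAW=0.5085,0.2321,109.03
def edges(b):
    (x0,x1),(y0,y1),(z0,z1)=b;P=[(x,y,z) for x in(x0,x1) for y in(y0,y1) for z in(z0,z1)]
    return [(a,c) for i,a in enumerate(P) for c in P[i+1:] if sum(p!=q for p,q in zip(a,c))==1]
COV=[((-55,55),(-50,50),(0,5)),((-6,6),(-25,25),(5,37)),((-67,-55),(18,42),(0,4)),((-67,-55),(-42,-18),(0,4))]
BATH=[((-80.5,-57.5),(-60.5,60.5),(83,89)),((-80.5,68.5),(-60.5,60.5),(0,76)),((67,84),(-18,18),(80,93)),((-68.5,56.5),(-52.5,52.5),(70,76))]
def coverpose(s,tilt,px,pz):
    R=Ro.from_euler('xyz',s["tcp_rot"]);G=s["tcp_pos"]+R.apply([0,0,-.019]);
    Rc=Ro.from_euler('z',s["tcp_rot"][2]+np.pi/2)*Ro.from_euler('y',-np.radians(tilt))
    return Rc,G-Rc.apply([px/1000,0,pz/1000])
if __name__=="__main__":
    tag=sys.argv[1];u0,v0,u1,v1,k=map(int,sys.argv[2:7]);tilt,px,pz=map(float,sys.argv[7:10])
    p=pickle.load(open(tag+".pkl","rb"));s=env.sense()
    im=cv2.resize(p["pixels"][v0:v1,u0:u1],None,fx=k,fy=k,interpolation=cv2.INTER_CUBIC)
    def dr(es,R,o,c):
        for a,b in es:
            q=(proj(p,R.apply(np.array([a,b])/1000.)+o)-[u0,v0]+.5)*k
            cv2.line(im,tuple(int(v) for v in q[0]),tuple(int(v) for v in q[1]),c,1,cv2.LINE_AA)
    Rc,o=coverpose(s,tilt,px,pz)
    for b in COV: dr(edges(b),Rc,o,(0,0,255))
    Rb=Ro.from_euler('z',np.radians(BYAW))
    for b in BATH: dr(edges(b),Rb,np.array([BX,BY,0]),(0,255,255))
    cv2.imwrite(f"pics/{sys.argv[10]}.png",im)
    bt=Rb.inv().apply(Rc.apply([-.067,0,0])+o-[BX,BY,0])*1000;print("tabs in bath mm",bt.round(1),"cover origin in bath",(Rb.inv().apply(o-[BX,BY,0])*1000).round(1))
E
python3 ov.py s5 200 90 360 210 5 30 0.6 32.2 s5o
```

```text
tabs in bath mm [-64.7   1.7 120.7] cover origin in bath [ -6.7   1.4 154.2]
```

View pics/s5o.png

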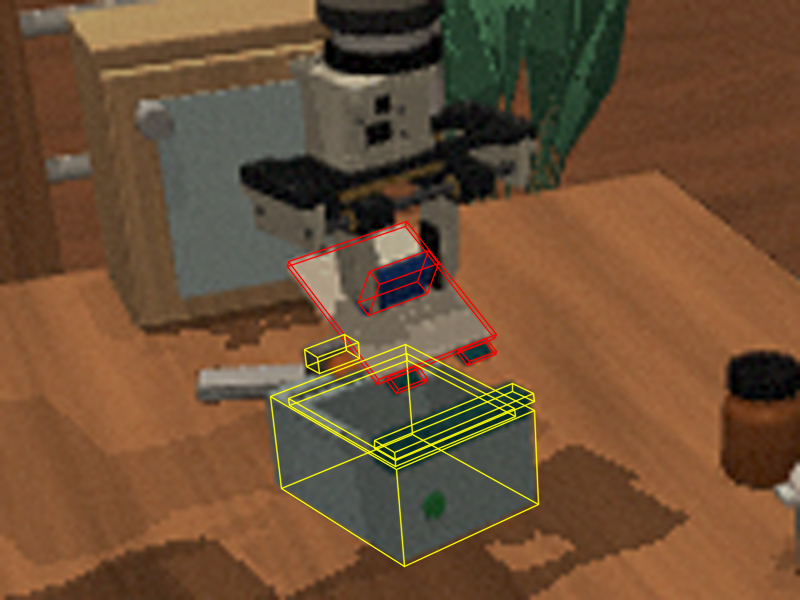

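Run:
```python
from h import *
import pickle
t=pickle.load(open("top0.pkl","rb"))
k=8
im=cv2.resize(t["pixels"][170:290,180:310],None,fx=k,fy=k,interpolation=cv2.INTER_CUBIC)
hsv=cv2.cvtColor(im,cv2.COLOR_BGR2HSV)
print(im[int(50*k),int(84*k)],hsv[int(50*k),int(84*k)])
m=((hsv[...,0]>80)&(hsv[...,0]<100)&(hsv[...,1]>130)&(hsv[...,2]>85)).astype(np.uint8)
n,l,st,c=cv2.connectedComponentsWithStats(m);i=1+np.argmax(st[1:,4]);print(st[i],c[i])
cnt,_=cv2.findContours((l==i).astype(np.uint8),cv2.RETR_EXTERNAL,cv2.CHAIN_APPROX_NONE)
r=cv2.minAreaRect(cnt[0]);b=cv2.boxPoints(r)
px=(b+.5)/k-.5+[180,170];print(r,px)
W=np.array([onz(t,u,.089) for u in px]);print(W.round(4))
for i in range(4):
    d=W[(i+1)%4]-W[i];print(np.linalg.norm(d),np.degrees(np.arctan2(d[1],d[0])))
print("centre",W.mean(0)); 
for yaw in(108.6,109,109.5,110):
    a=np.radians(yaw);print(yaw,W.mean(0)[:2]+.069*np.array([np.cos(a),np.sin(a)]))
vis=im.copy();cv2.drawContours(vis,[b.astype(int)],0,(0,0,255),1);cv2.imwrite("pics/teal.png",vis[:600,:800][:, 160:])
```

```text
[117 118  23] [ 90 205 118]
[  595   233   163   323 18933] [676.90424127 392.71684361]
((677.0776977539062, 392.9447021484375), (325.38092041015625, 62.86827087402344), 70.37287139892578) [[253.66532135 200.84568214]
 [261.06726837 198.20601845]
 [274.72910309 236.5154953 ]
 [267.32715607 239.155159  ]]
[[0.5846 0.1986 0.089 ]
 [0.5919 0.1767 0.089 ]
 [0.4777 0.1373 0.089 ]
 [0.4705 0.159  0.089 ]]
0.023146107554839927 -71.56830627461231
0.12076566049557651 -160.99326416165698
0.022867558701171468 108.25776470932506
0.12069936642969746 19.13933668373864
centre [0.53117789 0.16790446 0.089     ]
108.6 [0.5091697  0.23330048]
109 [0.50871369 0.23314525]
109.5 [0.50814522 0.23294673]
110 [0.5075785  0.23274326]
```

View pics/teal.png

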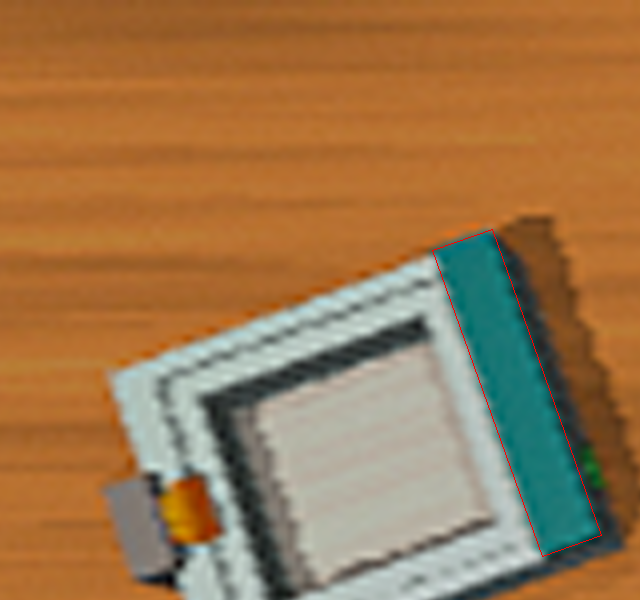

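```bash
sed -i 's/^BX.*/BX,BY,BYAW=0.5082,0.2335,109.1/' ov.py; python3 go.py 0.5107 0.2263 0.1427 19.1
```

```text
t 8.95 pos [0.5144 0.2105 0.1634] yaw 18.76 rp [3.1414e+00 1.0000e-03]
shift tool mm [  1.6 -16.1  20.7] twist -0.0059 gap 0.04977543665335246 F [ 0.66  0.34 -1.71]
```

```bash
python3 -m inch '[[[0.6,-4,0],-0.003,1],[[0.6,-6,4],-0.003,1],[[0.4,-6,6],0,1],[[0,0,6],0,1],[[0,0,4],0,1],[[0,0,0],0,1],[[0,0,0],0,1]]';  python3 go.py 0.5107 0.2263 0.1157 19.1; python3 snap.py side s6 200 100 360 220 5; python3 ov.py s6 200 100 360 220 5 30 0.6 32.2 s6o
```

```text
time_s: 9.53
tcp_pos: [0.5108, 0.227, 0.1432]
tcp_rot: [-3.142, 0.001, 0.334]
contact_force: [0.0, 0.4, -1.3]
finger_gap: 0.05
t 9.53 pos [0.5108 0.227  0.1432] yaw 19.14 rp [-3.1416e+00  1.0000e-03]
shift tool mm [-0.3  0.7 27.5] twist 0.0007 gap 0.04998461847276509 F [ 0.04  0.36 -1.32]
tabs in bath mm [-49.4  -0.6 100.9] cover origin in bath [  8.6  -0.5 134.4]
```

View pics/s6o.png

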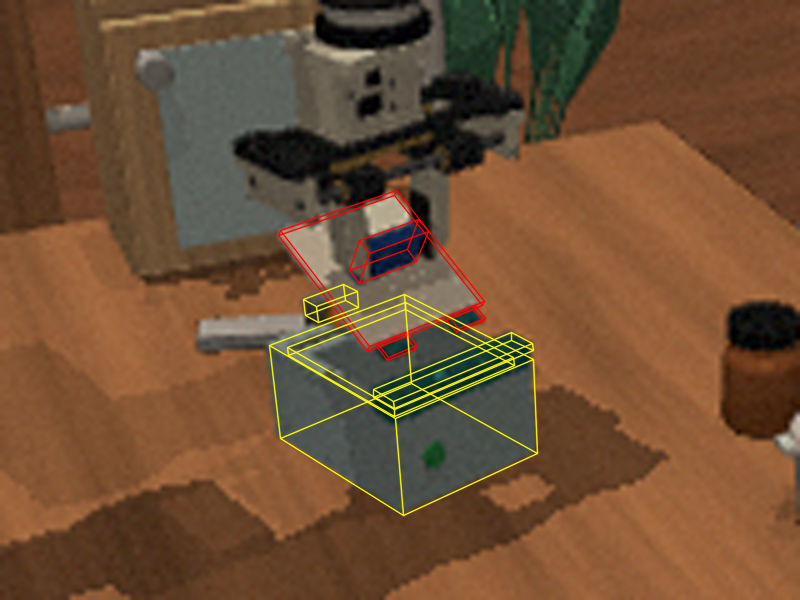

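```bash
python3 -m inch '[[[0,0,5],0,1],[[0,0.3,8],0,1],[[0,0.3,8],0,1],[[0,0,5],0,1],[[0,0,1.5],0,1],[[0,0,0],0,1],[[0,0,0],0,1]]';  python3 go.py 0.5107 0.2263 0.1157 19.1; python3 snap.py side s7 200 100 360 220 5; python3 ov.py s7 200 100 360 220 5 30 0.6 32.2 s7o
```

```text
time_s: 10.17
tcp_pos: [0.5112, 0.2266, 0.1162]
tcp_rot: [-3.142, 0.0, 0.334]
contact_force: [-0.3, 0.6, -1.2]
finger_gap: 0.0493
t 10.17 pos [0.5112 0.2266 0.1162] yaw 19.14 rp [-3.1415  0.    ]
shift tool mm [-0.6  0.1  0.5] twist 0.0006 gap 0.04927011429795502 F [-0.31  0.6  -1.19]
tabs in bath mm [-49.9  -0.8  73.7] cover origin in bath [  8.1  -0.8 107.2]
```

View pics/s7.png

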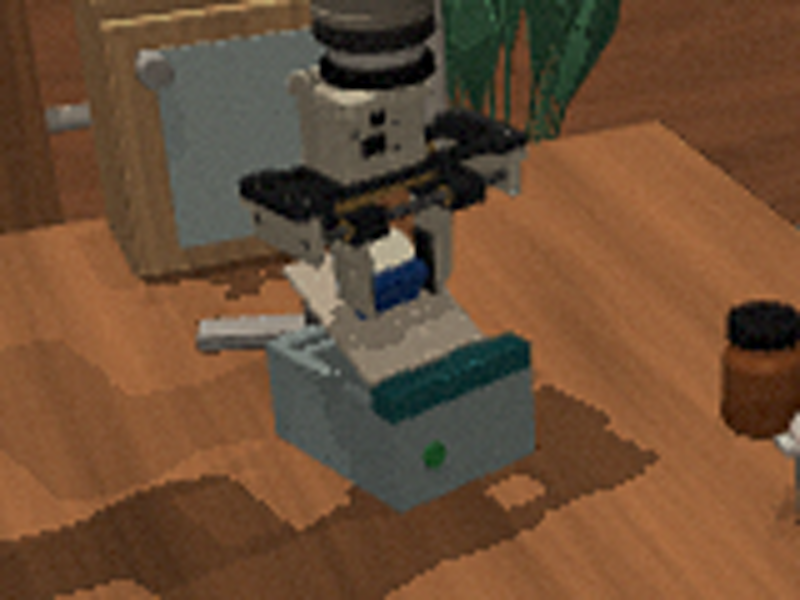

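```bash
python3 -m inch '[[[-0.6,3,0.5],0,1],[[0,3,0.5],0,1],[[0,3,0.5],0,1],[[0,2,0],0,1],[[0,2,0],0,1],[[0,1,0],0,1],[[0,0,0],0,1],[[0,0,0],0,1]]';  python3 go.py 0.5107 0.2263 0.1157 19.1; python3 snap.py side s8 200 100 360 220 5; python3 ov.py s8 200 100 360 220 5 30 0.6 32.2 s8o
```

```text
time_s: 10.88
tcp_pos: [0.5152, 0.2131, 0.1148]
tcp_rot: [-3.141, -0.0, 0.334]
contact_force: [0.2, 0.5, -0.3]
finger_gap: 0.0496
t 10.88 pos [0.5152 0.2131 0.1148] yaw 19.13 rp [-3.1415e+00 -1.0000e-04]
shift tool mm [  0.  -13.9  -0.9] twist 0.0004 gap 0.049618107628516615 F [ 0.19  0.47 -0.35]
tabs in bath mm [-63.9   0.   72.1] cover origin in bath [ -5.9   0.  105.6]
```

View pics/s8o.png

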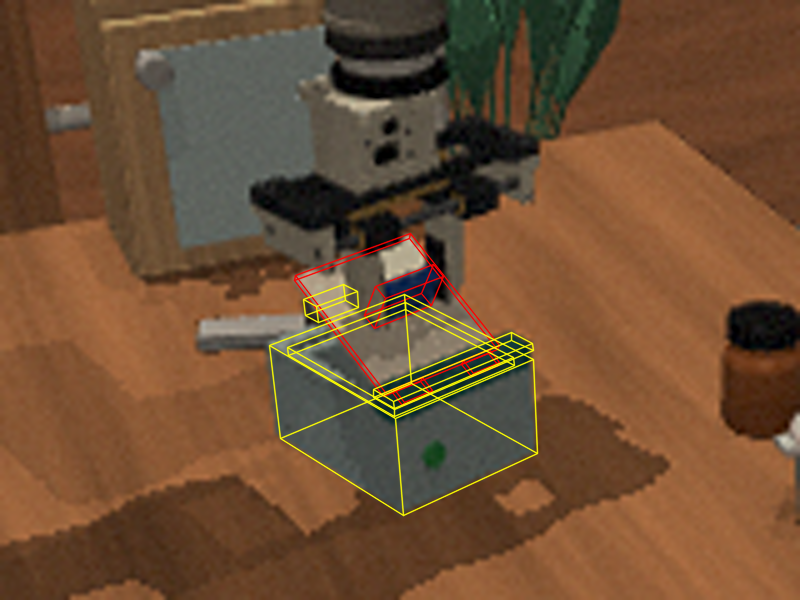

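```bash
python3 -m inch '[[[0,1,0],0,1],[[0,1,0],0,1],[[0,1,0],0,1],[[0,0,0],0,1],[[0,0,0],0,1]]';  python3 go.py 0.5107 0.2263 0.1157 19.1
python3 -m inch '[[[0,1,0],0,1],[[0,1,0],0,1],[[0,0,0],0,1],[[0,0,0],0,1]]';  python3 go.py 0.5107 0.2263 0.1157 19.1
```

```text
time_s: 11.35
tcp_pos: [0.516, 0.211, 0.1149]
tcp_rot: [-3.14, -0.0, 0.334]
contact_force: [-1.8, 5.1, 1.6]
finger_gap: 0.0497
t 11.35 pos [0.516  0.211  0.1149] yaw 19.12 rp [-3.1404e+00 -4.0000e-04]
shift tool mm [ -0.  -16.2  -0.8] twist 0.0004 gap 0.049674569391686636 F [-1.84  5.06  1.63]
time_s: 11.68
tcp_pos: [0.5166, 0.2097, 0.1151]
tcp_rot: [-3.14, -0.001, 0.334]
contact_force: [-2.2, 7.5, 1.5]
finger_gap: 0.0492
t 11.68 pos [0.5166 0.2097 0.1151] yaw 19.14 rp [-3.1397e+00 -8.0000e-04]
shift tool mm [ -0.2 -17.6  -0.6] twist 0.0006 gap 0.049247161951182554 F [-2.21  7.48  1.48]
```

```bash
python3 -m inch '[[[0,-1,0],0,1],[[0,-1,0],0,1],[[0,0,0],0,1]]'; python3 go.py 0.5107 0.2263 0.1157 19.1;python3 snap.py side s9 220 100 350 200 6;  python3 ov.py s9 220 100 350 200 6 30 0.6 32.2 s9o
```

```text
time_s: 11.93
tcp_pos: [0.5163, 0.2104, 0.1147]
tcp_rot: [3.141, -0.0, 0.334]
contact_force: [-1.0, 2.9, 1.3]
finger_gap: 0.0496
t 11.93 pos [0.5163 0.2104 0.1147] yaw 19.16 rp [ 3.1412e+00 -3.0000e-04]
shift tool mm [ -0.1 -16.9  -1. ] twist 0.001 gap 0.04963414795524288 F [-0.95  2.85  1.28]
tabs in bath mm [-67.   -0.1  72. ] cover origin in bath [-8.900e+00 -1.000e-01  1.055e+02]
```

View pics/s9.png

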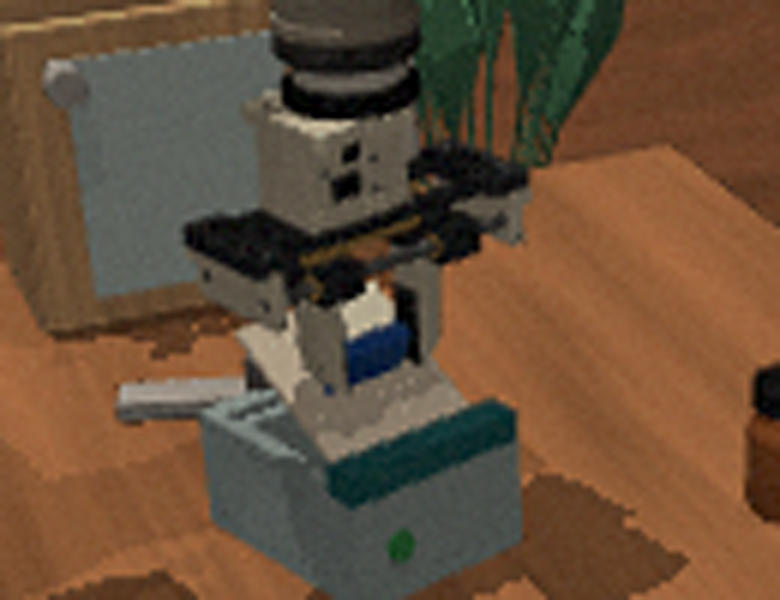

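View pics/s9o.png

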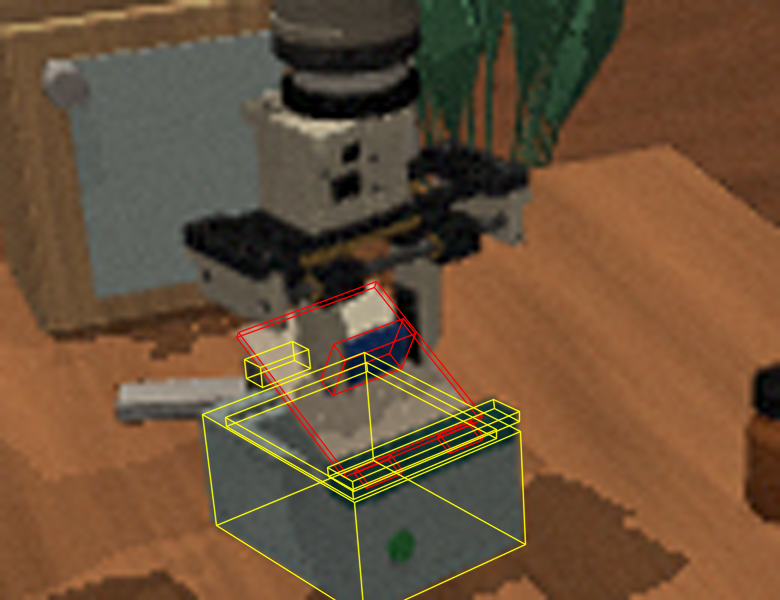

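```bash
python3 -m inch '[[[0,-2,1.5],0,1],[[0,-1.8,2],0,1],[[0,-1.7,2.2],0,1],[[0,-1.6,1.6],0,1],[[0,-1.6,1.6],0,1],[[0,-1.6,1.6],0,1],[[0,0,0],0,1],[[0,0,0],0,1]]'; python3 go.py 0.5107 0.2263 0.1157 19.1;python3 snap.py side s10 220 100 350 200 6;  python3 ov.py s10 220 100 350 200 6 20 0.6 32.2 s10o
```

```text
time_s: 12.65
tcp_pos: [0.513, 0.2202, 0.1045]
tcp_rot: [3.141, -0.001, 0.334]
contact_force: [0.0, 2.4, 3.9]
finger_gap: 0.05
t 12.65 pos [0.513  0.2202 0.1045] yaw 19.15 rp [ 3.1415e+00 -8.0000e-04]
shift tool mm [ -0.2  -6.5 -11.2] twist 0.0009 gap 0.050025227008047846 F [0.05 2.45 3.93]
tabs in bath mm [-66.7  -0.3  70.2] cover origin in bath [-3.7 -0.2 93.1]
```

View pics/s10.png

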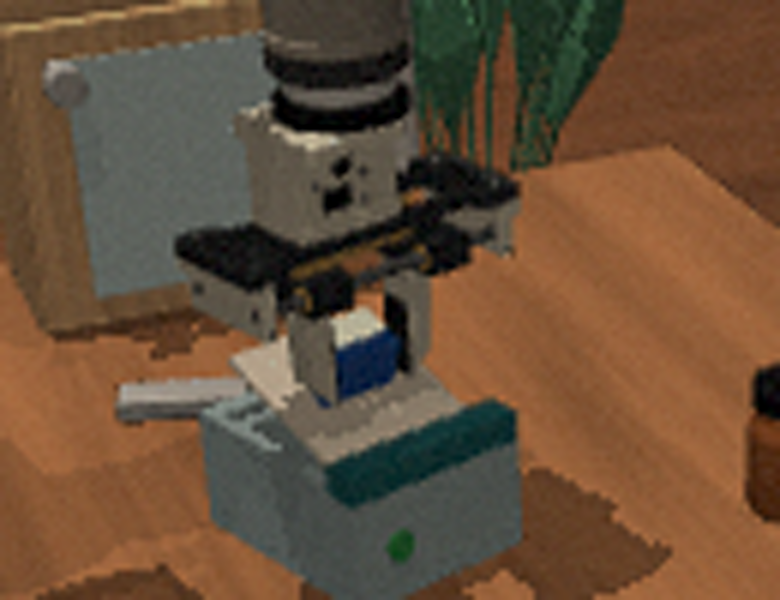

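View pics/s10o.png

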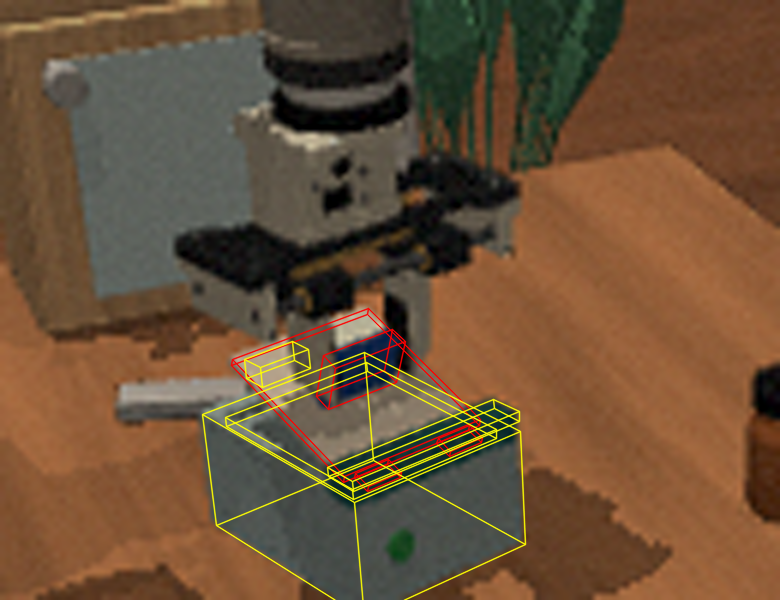

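```bash
python3 -m inch '[[[0,-1.5,1.6],0,1],[[0,-1.5,1.6],0,1],[[0,-1.5,1.6],0,1],[[0,-1.3,1.7],0,1],[[0,-1.3,1.7],0,1],[[0,-1.3,1.6],0,1],[[0,0,0],0,1],[[0,0,0],0,1]]'; python3 go.py 0.5107 0.2263 0.1157 19.1;python3 snap.py side s11 220 100 350 200 6;  python3 ov.py s11 220 100 350 200 6 10 0.6 32.2 s11o
```

```text
time_s: 13.37
tcp_pos: [0.5099, 0.228, 0.0941]
tcp_rot: [3.142, 0.001, 0.334]
contact_force: [1.1, -1.1, 1.4]
finger_gap: 0.0499
t 13.37 pos [0.5099 0.228  0.0941] yaw 19.14 rp [3.1416e+00 5.0000e-04]
shift tool mm [  0.2   1.8 -21.6] twist 0.0007 gap 0.04991536297403816 F [ 1.14 -1.14  1.42]
tabs in bath mm [-66.8   0.2  69.7] cover origin in bath [-0.8  0.2 81.3]
```

View pics/s11.png

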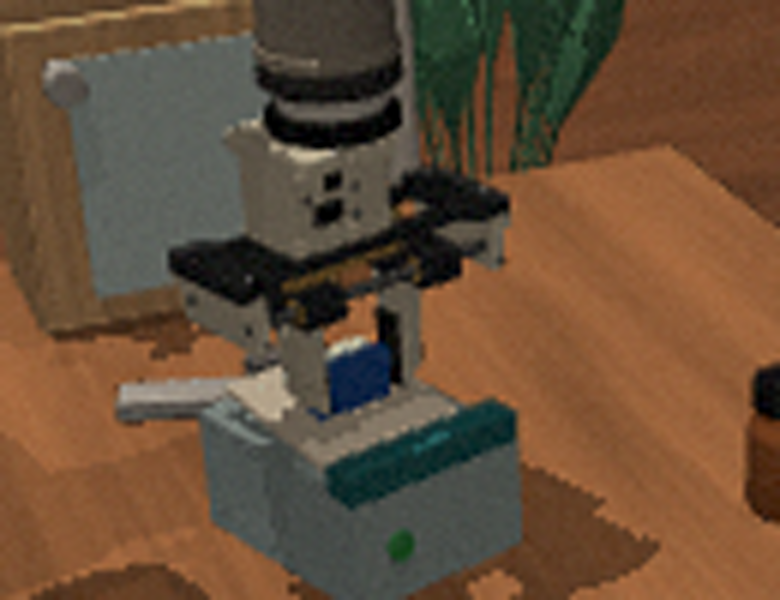

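View pics/s11o.png

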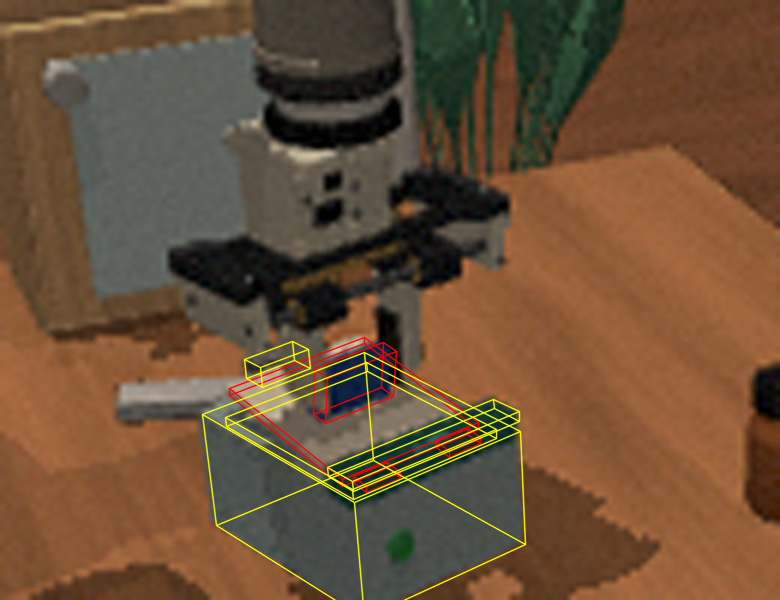

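```bash
python3 -m inch '[[[0,0,0],0,-0.2],[[0,0,0],0,-0.4],[[0,0,0],0,-0.6],[[0,0,0],0,-0.6],[[0,0,-10],0,-0.6],[[0,0,-20],0,-0.6],[[0,0,-20],0,-0.6],[[0,0,-10],0,-0.6],[[0,-10,0],0,1],[[0,-14,0],0,1],[[0,-9,0],0,1],[[0,0,0],0,1]]'; python3 go.py 0.5107 0.2263 0.1157 19.1;python3 snap.py side s12 220 100 350 200 6
```

```text
time_s: 14.42
tcp_pos: [0.4979, 0.2609, 0.1537]
tcp_rot: [-3.141, 0.001, 0.336]
contact_force: [0.5, 0.5, -0.7]
finger_gap: 0.0511
t 14.42 pos [0.4979 0.2609 0.1537] yaw 19.25 rp [-3.1409e+00  1.4000e-03]
shift tool mm [ 0.7 36.9 37.9] twist 0.0026 gap 0.051142894508040854 F [ 0.51  0.5  -0.71]
```

View pics/s12.png

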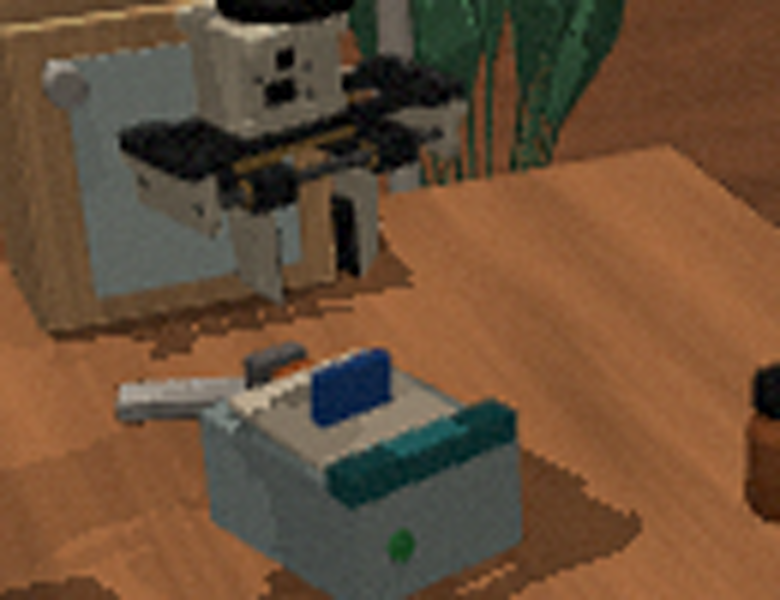

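```bash
python3 -m inch '[[[0,0,0],0,1],[[0,-2,0],0,1],[[0,-2,0],0,1],[[0,0,0],0,1],[[0,0,0],0,1],[[0,0,0],0,1],[[0,0,0],0,1]]'; python3 go.py 0.4971 0.2656 0.095 19.1;python3 snap.py side s13 220 100 350 200 6; python3 snap.py top t13 180 150 320 290 5
```

```text
time_s: 15.05
tcp_pos: [0.498, 0.2628, 0.1545]
tcp_rot: [-3.142, -0.0, 0.334]
contact_force: [0.9, 0.8, 0.2]
finger_gap: 0.0016
t 15.05 pos [0.498  0.2628 0.1545] yaw 19.12 rp [-3.1415e+00 -1.0000e-04]
shift tool mm [ 0.1 -2.9 59.5] twist 0.0004 gap 0.001626076846140969 F [0.9  0.82 0.17]
```

View pics/s13.png

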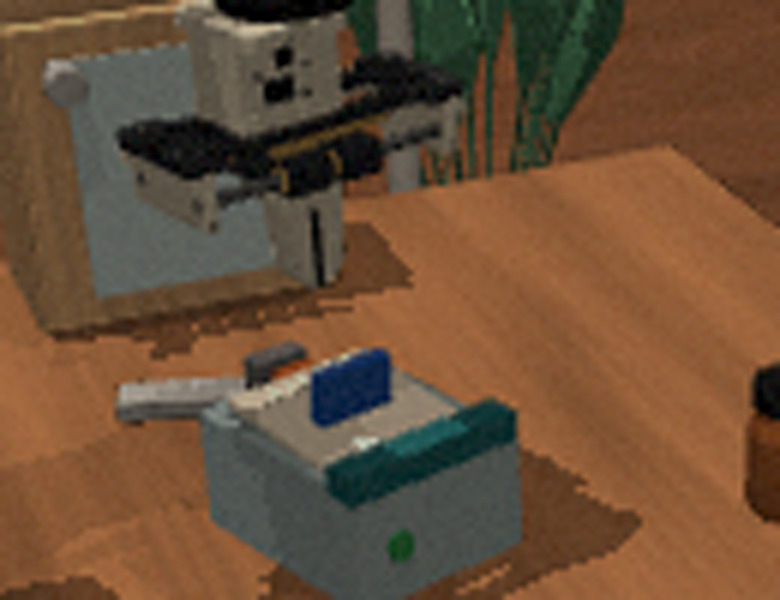

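View pics/t13.png

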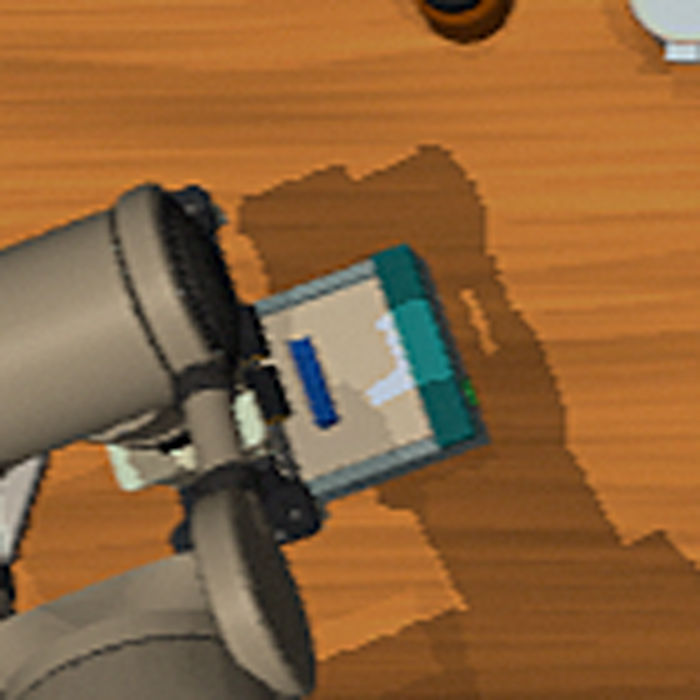

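```bash
python3 -m inch '[[[0,-1,8],0,1],[[0,-1,16],0,1],[[0,-0.5,16],0,1],[[0,0,12],0,1],[[0,0,5],0,1],[[0,0,0],0,1],[[0,0,0],0,1]]'; python3 go.py 0.4971 0.2656 0.075 19.1
```

```text
time_s: 15.73
tcp_pos: [0.4972, 0.2654, 0.0974]
tcp_rot: [-3.142, 0.0, 0.334]
contact_force: [0.4, 0.3, 0.1]
finger_gap: 0.0005
t 15.73 pos [0.4972 0.2654 0.0974] yaw 19.14 rp [-3.1416e+00  1.0000e-04]
shift tool mm [-0.  -0.2 22.4] twist 0.0007 gap 0.0005375707475384669 F [0.42 0.27 0.06]
```

```bash
for i in 1; do python3 -m inch '[[[0,0,2],0,1],[[0,0,2],0,1],[[0,0,2],0,1],[[0,0,2],0,1],[[0,0,1],0,1],[[0,0,0],0,1]]'; python3 -m inch '[[[0,0,1],0,1],[[0,0,1],0,1],[[0,0,0],0,1]]'; python3 -m inch '[[[0,0,1],0,1],[[0,0,1],0,1],[[0,0,0],0,1]]'; done; python3 go.py 0.4971 0.2656 0.075 19.1
```

```text
time_s: 16.23
tcp_pos: [0.497, 0.2653, 0.0882]
tcp_rot: [-3.142, 0.0, 0.334]
contact_force: [-0.3, 1.1, -0.5]
finger_gap: 0.0005
time_s: 16.48
tcp_pos: [0.4972, 0.2654, 0.0865]
tcp_rot: [-3.141, -0.0, 0.334]
contact_force: [-0.5, -0.0, 0.3]
finger_gap: 0.0004
time_s: 16.73
tcp_pos: [0.4972, 0.2655, 0.0845]
tcp_rot: [-3.141, -0.001, 0.334]
contact_force: [0.1, 0.8, 2.3]
finger_gap: 0.0005
t 16.73 pos [0.4972 0.2655 0.0845] yaw 19.13 rp [-3.1413e+00 -6.0000e-04]
shift tool mm [-0.1 -0.1  9.5] twist 0.0005 gap 0.0005140677890220175 F [0.12 0.82 2.29]
```

Contact begins at about z 0.085. I'll press on in small steps and watch the force.

```bash
python3 -m inch '[[[0,0,1],0,1],[[0,0,1],0,1],[[0,0,0],0,1]]'; python3 -m inch '[[[0,0,1],0,1],[[0,0,1],0,1],[[0,0,0],0,1]]';python3 -m inch '[[[0,0,1],0,1],[[0,0,1],0,1],[[0,0,0],0,1]]'
```

```text
time_s: 16.98
tcp_pos: [0.497, 0.2652, 0.0821]
tcp_rot: [3.141, 0.0, 0.334]
contact_force: [-0.2, 0.8, 0.4]
finger_gap: 0.0009
time_s: 17.23
tcp_pos: [0.4969, 0.2652, 0.08]
tcp_rot: [3.142, 0.001, 0.334]
contact_force: [0.6, -0.3, -0.2]
finger_gap: 0.0003
time_s: 17.48
tcp_pos: [0.4969, 0.2652, 0.0781]
tcp_rot: [3.141, 0.001, 0.334]
contact_force: [0.7, 1.3, 0.2]
finger_gap: 0.0002
```

```bash
python3 -m inch '[[[0,0,1],0,1],[[0,0,1],0,1],[[0,0,0],0,1]]'; python3 -m inch '[[[0,0,1],0,1],[[0,0,0.5],0,1],[[0,0,0],0,1]]'; python3 snap.py side s14 220 100 350 200 6
```

```text
time_s: 17.73
tcp_pos: [0.497, 0.2653, 0.0762]
tcp_rot: [-3.142, 0.0, 0.334]
contact_force: [-0.1, 0.0, -0.5]
finger_gap: 0.0005
time_s: 17.98
tcp_pos: [0.4972, 0.2654, 0.0753]
tcp_rot: [3.142, -0.0, 0.334]
contact_force: [-1.0, -0.3, 3.2]
finger_gap: 0.0001
```

View pics/s14.png

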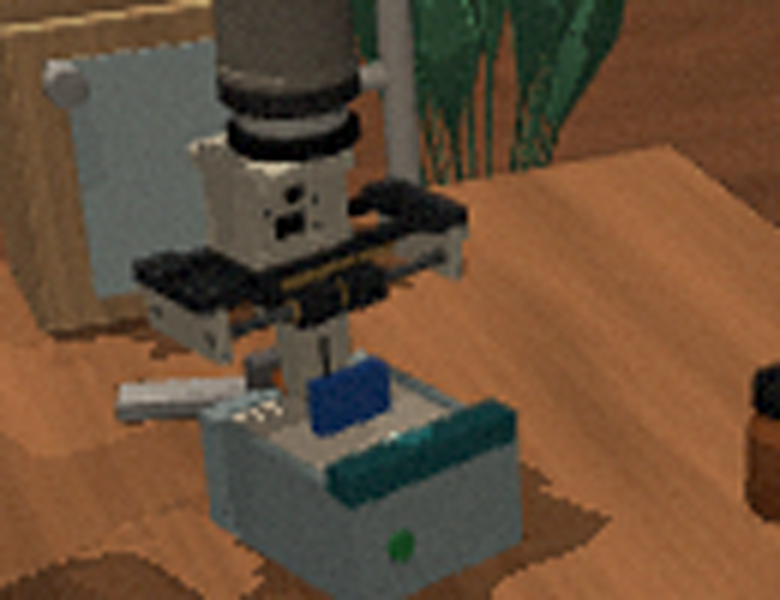

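```bash
python3 -m inch '[[[0,0,0.7],0,1],[[0,0,0],0,1]]'; python3 -m inch '[[[0,0,-3],0,1],[[0,0,-12],0,1],[[0,0,-25],0,1],[[0,0,-30],0,1],[[0,0,-30],0,1],[[-20,0,-20],0,1],[[-25,0,0],0,1],[[-25,0,0],0,1],[[-25,-10,0],0,1],[[-25,-10,0],0,1],[[-10,0,0],0,1],[[0,0,0],0,1]]'; python3 snap.py side s15 220 120 350 220 6;python3 snap.py top t15 180 150 310 280 6
```

```text
time_s: 18.2
tcp_pos: [0.4972, 0.2654, 0.0753]
tcp_rot: [3.142, -0.001, 0.334]
contact_force: [-2.6, -1.7, 9.4]
finger_gap: 0.0003
time_s: 19.2
tcp_pos: [0.3661, 0.2413, 0.1944]
tcp_rot: [3.142, 0.0, 0.335]
contact_force: [0.3, -0.3, 0.0]
finger_gap: 0.0003
```

View pics/s15.png

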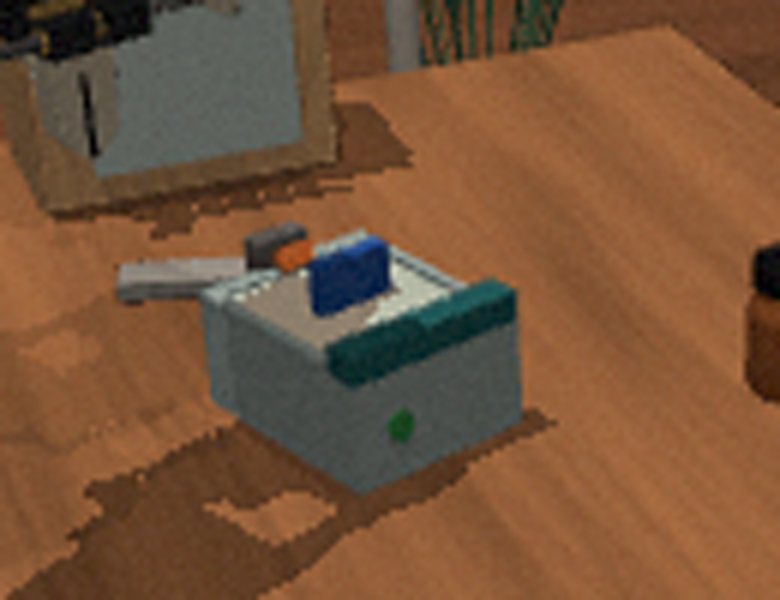

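View pics/t15.png

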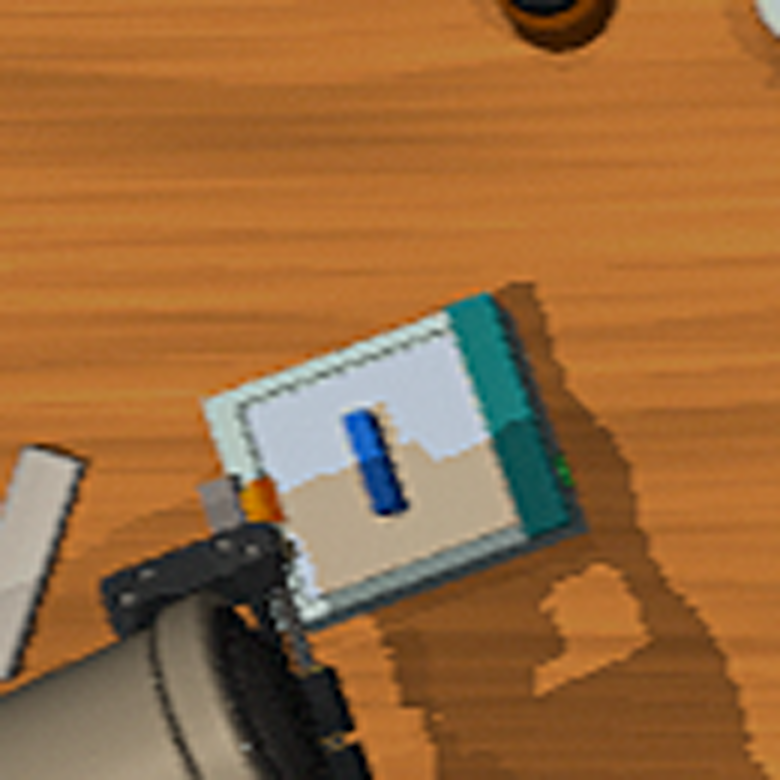

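Run:
```python
from h import *
from ov import edges,COV,BATH
import pickle
Rb=Ro.from_euler('z',np.radians(109.1))
for tag,u0,v0,B in [("s15",220,120,(.5075,.2345)),("t15",180,150,(.5086,.2331))]:
    p=pickle.load(open(tag+".pkl","rb"));k=6
    im=cv2.resize(p["pixels"][v0:v0+100,u0:u0+130] if tag[0]=='s' else p["pixels"][v0:v0+130,u0:u0+130],None,fx=k,fy=k,interpolation=cv2.INTER_CUBIC)
    for bs,z,c in((COV,.07,(0,0,255)),(BATH,0,(0,255,255))):
        for b in bs:
            for a,d in edges(b):
                q=(proj(p,Rb.apply(np.array([a,d])/1000.)+[*B,z])-[u0,v0]+.5)*k
                cv2.line(im,tuple(int(v) for v in q[0]),tuple(int(v) for v in q[1]),c,1,cv2.LINE_AA)
    cv2.imwrite(f"pics/{tag}f.png",im[:600])
```

```text
(no output)
```

View pics/s15f.png

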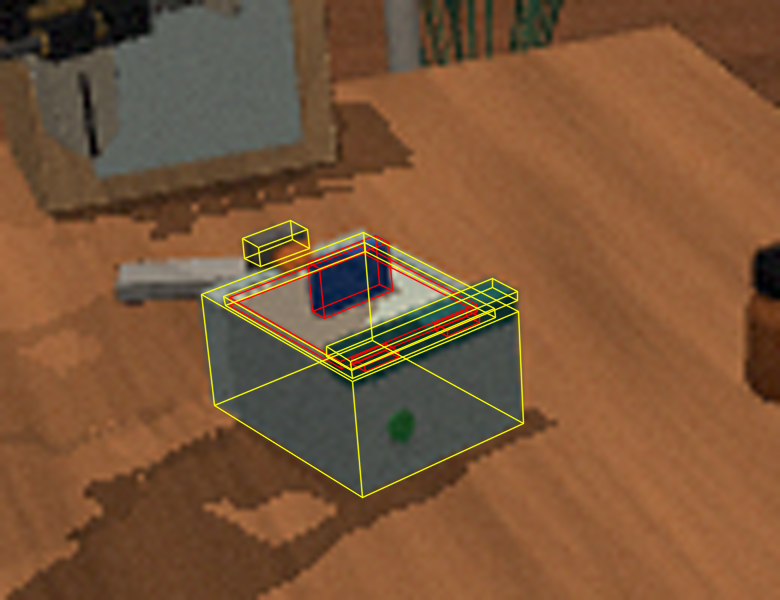

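View pics/t15f.png

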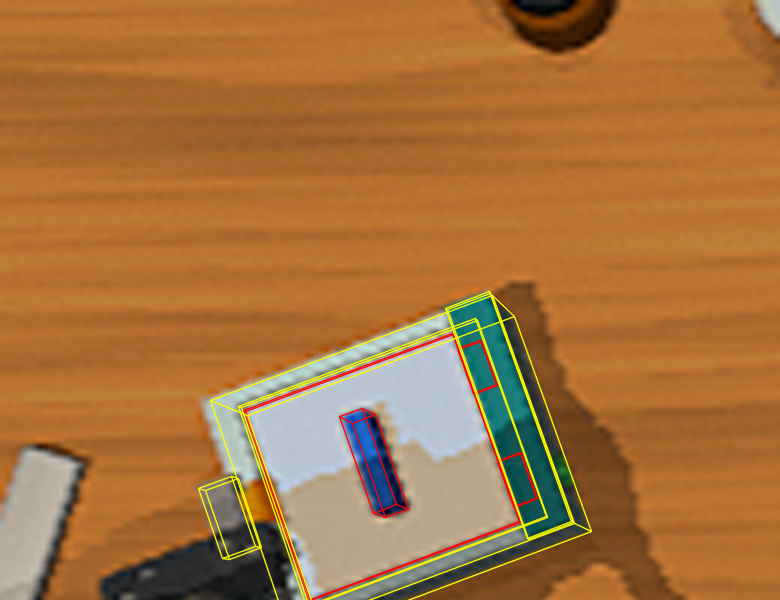

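```bash
python3 -m inch '[[[0,0,0],0,1],[[0,0,0],0,1]]'; python3 -c "
from rig import env
print(env.finish_job())"
```

```text
time_s: 19.47
tcp_pos: [0.369, 0.2417, 0.1941]
tcp_rot: [3.142, -0.001, 0.333]
contact_force: [-0.3, -0.1, -0.5]
finger_gap: 0.0003
the job is handed in; nothing more can be done
None
```

The cover is closed on the denture bath as far as my checks can show. I handed the job in at 19.5 s, and no verdict was reported.

**What I did:** The moves cannot tilt the tool, so I gripped the fin lengthwise, along its 50 mm. This let the cover keep its 30° tilt and turn between the pads. I slid the tabs in under the keeper lip and swung the cover down to about 10°. I then let go and pressed between fin and latch with the shut fingers until the edge snapped under.

**Last checks:**
- **Seating height:** the fingers stopped on the plate at z = 75.3 mm, where a seated cover's top should be 75 mm. It did not move further under 9.4 N.
- **Position:** a drawn outline of the seated cover matches both final pictures, flush in the seat with the orange nose over its far edge. I could not measure the latch's travel, only see it sprung back in the picture.
- **Clearance:** the gripper is well clear of everything. The jar and tweezers case look unmoved in the last pictures. I did not look again at the other bystanders, but the arm kept away from them.

**Disagreements:**
- The two cameras put the bath 1–2 mm apart. I used a value between them for the approach, and each camera's own value for its final outline.
- Pushing the tabs in met about 8 N at around x = -66 mm, before the stop wall at -68.5 mm. It was probably the plate touching the lip, so I backed off a little before the swing.

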